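Feel along the rivets of a pruning knife

ROBOT

A 7-joint arm with a two-finger parallel gripper is mounted at the origin on the work surface. World frame = base frame: x ahead of the robot, y to its left, z up, the work surface at z = 0. Lengths are in m, angles in rad, forces in N, time in s.
With the tool pointing down it reaches from about 0.425 to 1.025 m from the base axis. Payload 9.4 kg.
Tool frame: the origin (TCP) lies at the centre of the arm's flange, where the gripper is bolted on; the fingertips stand 173 mm ahead of it and the grasp point (between the pads) lies 155 mm ahead of it; z points along the fingers, y is the line along which they close (so a half turn about z gives the same grasp; the last joint's range is limited). The gripper opens to 85 mm and grips with 20 to 120 N. Pads are 22 mm wide; open, the fingers measure 114 mm over their backs; the gripper's body (76 mm by 85 mm) begins 54 mm behind the grasp point. The pads swing forward as they close: fully open they stand 13 mm farther back than shut.
Start: joints at [1.241, 0.599, -0.003, 1.599, 0.002, 0.943, -0.08], TCP at [0.181, -0.702, 0.405] pointing down, gripper open.
Joint ranges: [-2.57, 2.57], [-0.35, 1.97], [-1.29, 1.29], [0.11, 2.56], [-1.05, 4.19], [0.11, 1.86], [-2.63, 2.63]. Speed limits (rad/s): [2.22, 2.22, 3.01, 3.01, 3.14, 3.14, 3.14].

INTERFACE

Orientations are given as a rotation vector (axis times angle).
In Python, from station import robot gives the robot as it stands. The module is installed in compiled form; this text tells all that it offers. Calls block until the motion is done:
- robot.movep(position, orientation): joint-space move of the TCP to a pose.
- robot.move_straight(position, rot=None, feed=0.15): straight line of the TCP; rot=None keeps the orientation; feed is the mean speed in m/s.
- robot.set_joints(angles): joint-space move.
- robot.release() and robot.close_gripper(squeeze=None): open the fingers fully, or close them until they stop; squeeze is the grip in N (None keeps the last).
- robot.hold(seconds).
- robot.solve_ik(position, orientation): joint angles nearest the present ones, or None.
- robot.observe(): the state.
- robot.snapshot(name): name is "scene" or "top"; returns (picture, depth): 384x512x3 uint8, blue, green, red; 384x512 float32, m along the optical axis (not along the pixel's ray), 0 where there is no reading.
- robot.camera_params(name): a dict with "fx", "fy", "cx", "cy" (pixels), "k1" (the pictures are not rectified: a ray, as slopes to the right and down, at radius r is drawn at 1 + k1 r^2 times it, then the intrinsics apply), "cam_to_world" (4x4, takes a point from camera to world coordinates). Camera axes: x right, y down, z forward; pixel columns grow to the right and rows downward; lengths in m; the calibration is good to about 2 mm. A picture is of the moment at which its call begins. camera_params takes no time and is no camera call.
A pose or a line that the arm cannot do raises robot.MotionError and nothing moves.
- robot.hand_in(): hands the job in; it is judged then, once.
The state is a dict: "time_s": time; "joint_pos": joint angles; "joint_vel": joint speeds; "effort": joint torques, N m; "ee_pos": TCP position; "ee_rot": TCP orientation; "contact_force": force on the tool from outside, world axes, zero at the start; "torque": the same for the moment, N m; "width": opening from 0.0 (shut) to 1.0 (fully open); "gripper_force": force on a finger pad.
Only numpy, scipy, OpenCV 4.12 (cv2) and the standard library are available. Lean on these libraries where they do the work, as an engineer would, in place of code of your own. Each camera call takes 0.05 s, during which the arm holds its last target. There are 200 camera calls.

TASK

Feel along the row of four brass rivets on the knife handle in the sprung fixture: with the fingertips, touch each rivet head lightly for a moment, one after the other, starting with the one next to the blade and ending at the butt. Do not press hard, and do not grasp, lift or dislodge the knife. Leave the hammer, the bowl and the spare handle half where they are, and finish with the fingers clear of everything.

Things in the scene. Friction and masses are not known exactly. Their poses are not given: they have to be found in the camera images.
- fixture: Riveting fixture screwed to the bench: dark steel base plate 240 x 110 x 12 mm. Origin: centre of its underside on the bench; z up, x along its length towards the knife's blade. May stand at any yaw.
- nest (a joint): Green plate of the fixture (205 x 84 x 8 mm, top 40 mm above the bench) on springs above the base. Value: how far it is pushed straight down, m, 0 to a hard stop at 0.016. With the knife on it, it starts to give at about 2 N, then needs 0.6 N more per mm, and springs back up when released. Beyond 0.012 counts as pressing hard.
- knife: Loose pruning knife, 0.16 kg, flat on the green plate between seven steel pins (8 mm thick, 12 mm high, 1.5 mm play). Bowed red-brown wooden handle 170 x 26 x 16 mm; blunt hooked steel blade, 85 mm long, 4 mm thick, from x = +85 mm on, curving to -y. Origin: middle of the handle's underside, 40 mm above the bench; x towards the blade, z up. The wood's top is 56 mm above the bench.
- rivet1: The first (next to the blade) of the four brass rivets along the handle: domed head, 14 mm across, standing 4 mm proud of the wood. Origin: the top of the dome, 60 mm above the bench while nothing presses, at x = 63, y = -1.2, z = 20 mm in the knife's frame. The row follows the bow of the handle, 42 mm apart. Rigid on the knife; it sinks only with the green plate.
- rivet2: The second of the four brass rivets along the handle: domed head, 14 mm across, standing 4 mm proud of the wood. Origin: the top of the dome, 60 mm above the bench while nothing presses, at x = 21, y = 5.2, z = 20 mm in the knife's frame. The row follows the bow of the handle, 42 mm apart. Rigid on the knife; it sinks only with the green plate.
- rivet3: The third of the four brass rivets along the handle: domed head, 14 mm across, standing 4 mm proud of the wood. Origin: the top of the dome, 60 mm above the bench while nothing presses, at x = -21, y = 5.2, z = 20 mm in the knife's frame. The row follows the bow of the handle, 42 mm apart. Rigid on the knife; it sinks only with the green plate.
- rivet4: The fourth (next to the butt) of the four brass rivets along the handle: domed head, 14 mm across, standing 4 mm proud of the wood. Origin: the top of the dome, 60 mm above the bench while nothing presses, at x = -63, y = -1.2, z = 20 mm in the knife's frame. The row follows the bow of the handle, 42 mm apart. Rigid on the knife; it sinks only with the green plate.
- hammer: Bystander: loose hand hammer, 200 mm long, lying on the bench on the fixture's +y side. Origin: under the middle of it, at bench height; x towards the head.
- cup: Bystander: loose round steel bowl of spare rivets, 76 mm across, 42 mm high, on the fixture's -y side. Origin: centre of its underside.
- scale: Bystander: loose spare handle half of dark wood with bare holes and no rivets, 130 x 24 x 10 mm, flat on the bench on the fixture's -y side. Origin: middle of its underside.
Mind the look-alikes: they are no part of the job. What is shaped like the knife but purple or turquoise is not meant.

How it is judged:
By the outcome, as a careful person would: the job done as asked, in the order asked, and still so for the second after the job is handed in, with the robot touching nothing.
It also fails if it takes over 42 s, if anything falls off the work surface, if the arm or the gripper's body presses on something with over 40 N, if the wrist force passes 120 N, or if a joint passes its speed limit or range.

## Working session

There is one attempt and no reset: what is moved stays moved. The work goes in short steps, each a Python script; the robot and the scene stay as the last script left them, time stands still between calls to the robot, and variables do not carry over. Pictures are saved under pics/ and viewed, at most 10 in all, crops included, and the job is handed in when it is done.

```bash
mkdir -p pics; python3 - <<'E'
from station import robot
import cv2,numpy as np
for n in("scene","top"):
    p,d=robot.snapshot(n);cv2.imwrite(f"pics/{n}0.png",p);np.save(f"{n}0.npy",d)
    c=robot.camera_params(n);print(n,{k:np.round(v,3).tolist() for k,v in c.items()})
print(robot.observe()["ee_rot"],robot.observe()["time_s"])
E
```

```text
scene {'fx': 466.514, 'fy': 466.514, 'cx': 257.69, 'cy': 192.653, 'k1': -0.025, 'cam_to_world': [[0.719, 0.482, -0.501, 1.056], [0.694, -0.511, 0.506, -0.507], [-0.012, -0.712, -0.702, 0.857], [0.0, 0.0, 0.0, 1.0]]}
top {'fx': 378.647, 'fy': 378.647, 'cx': 252.71, 'cy': 190.446, 'k1': -0.097, 'cam_to_world': [[0.024, -0.992, 0.121, 0.42], [-1.0, -0.023, 0.013, 0.047], [-0.01, -0.121, -0.993, 0.892], [0.0, 0.0, 0.0, 1.0]]}
[-3.11519052e+00 -3.95867001e-01  5.15592455e-04] 0.1
```

View pics/top0.png

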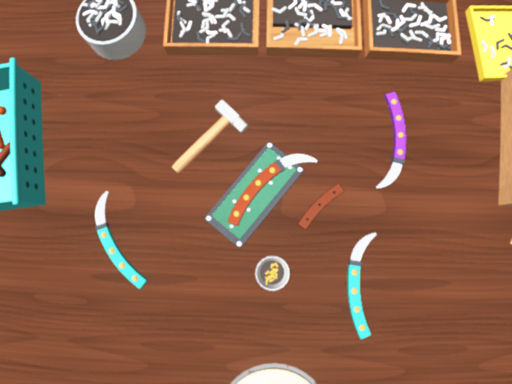

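View pics/scene0.png

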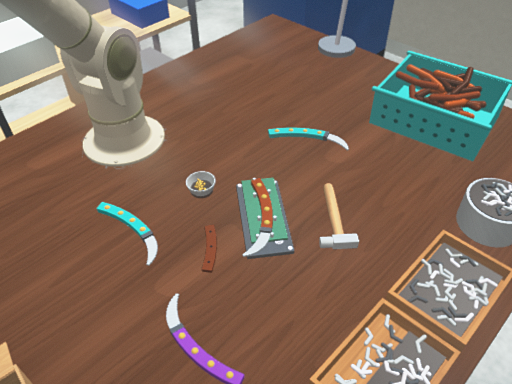

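The top view shows the red-brown knife on the green plate at about (254,193). The look-alikes are purple (398,138), turquoise (122,257) and (358,290), and the spare half (320,206), which has bare holes. I choose the red-brown one in the fixture and measure its brass rivets in both views.

```bash
cat > h.py <<'E'
import cv2,numpy as np
from station import robot
def ray_to_z(n,uv,z):
    c=robot.camera_params(n);K=np.array([[c["fx"],0,c["cx"]],[0,c["fy"],c["cy"]],[0,0,1]])
    s=cv2.undistortPoints(np.float64(uv).reshape(-1,1,2),K,np.array([c["k1"],0,0,0.])).reshape(-1,2)
    T=c["cam_to_world"];d=np.c_[s,np.ones(len(s))]@T[:3,:3].T;o=T[:3,3]
    return (o+d*((z-o[2])/d[:,2])[:,None])[:,:2]
def rivets(img,roi):
    x0,y0,x1,y1=roi
    h=cv2.cvtColor(img,cv2.COLOR_BGR2HSV)
    m=cv2.inRange(h,(15,90,140),(35,255,255));k=np.zeros_like(m);k[y0:y1,x0:x1]=m[y0:y1,x0:x1]
    _,_,st,c=cv2.connectedComponentsWithStats(k)
    return np.array([c[i] for i in range(1,len(c)) if st[i,4]>=6]),[int(s[4]) for s in st[1:]]
MODEL=np.array([[63,-1.2],[21,5.2],[-21,5.2],[-63,-1.2]])/1e3
def fit(P):
    a,b=MODEL-MODEL.mean(0),P-P.mean(0)
    U,_,V=np.linalg.svd(a.T@b);R=(V.T@np.diag([1,np.sign(np.linalg.det(V.T@U.T))])@U.T)
    t=P.mean(0)-R@MODEL.mean(0);Q=MODEL@R.T+t
    return Q,np.arctan2(R[1,0],R[0,0]),t,np.abs(Q-P).max()
E
python3 - <<'E'
from h import *
rois={"top":(225,155,285,230),"scene":(245,172,285,235)}
crops=[]
for n,r in rois.items():
    im=cv2.imread(f"pics/{n}0.png");uv,a=rivets(im,r);print(n,uv.round(1).tolist(),a)
    x0,y0,x1,y1=r;c=cv2.resize(im[y0-15:y1+5,x0-15:x1+45],None,fx=4,fy=4,interpolation=cv2.INTER_NEAREST);crops.append(c)
    if len(uv)==4:
        uv=uv[np.argsort(uv[:,1])]
        if n=="scene":uv=uv[::-1]
        P=ray_to_z(n,uv,.059);print(P.round(4).tolist());Q,y,t,e=fit(P);print(Q.round(4).tolist(),y,t,e)
H=max(c.shape[0] for c in crops)
cv2.imwrite("pics/crop.png",np.hstack([cv2.copyMakeBorder(c,0,H-c.shape[0],0,0,0) for c in crops]))
E
```

```text
top [[271.8, 169.7], [257.8, 182.5], [245.8, 196.8], [236.2, 213.4]] [1, 32, 33, 2, 1, 2, 1, 33, 1, 1, 1, 1, 1, 1, 33, 1, 1, 1]
[[0.5688, 0.0156], [0.5392, 0.0462], [0.5067, 0.0719], [0.4695, 0.0921]]
[[0.5689, 0.0154], [0.5396, 0.0461], [0.5064, 0.0718], [0.4692, 0.0924]] -0.657751892154622 [0.51981387 0.05485524] 0.00044184875019803727
scene [[258.7, 184.4], [263.8, 195.9], [266.5, 208.4], [266.5, 221.8]] [1, 18, 19, 1, 21, 24]
[[0.5681, 0.0139], [0.539, 0.0448], [0.5058, 0.0707], [0.4689, 0.0913]]
[[0.5681, 0.0139], [0.539, 0.0448], [0.5058, 0.0706], [0.4688, 0.0914]] -0.6623700942954801 [0.51920338 0.05361951] 9.303654809617035e-05
```

View pics/crop.png

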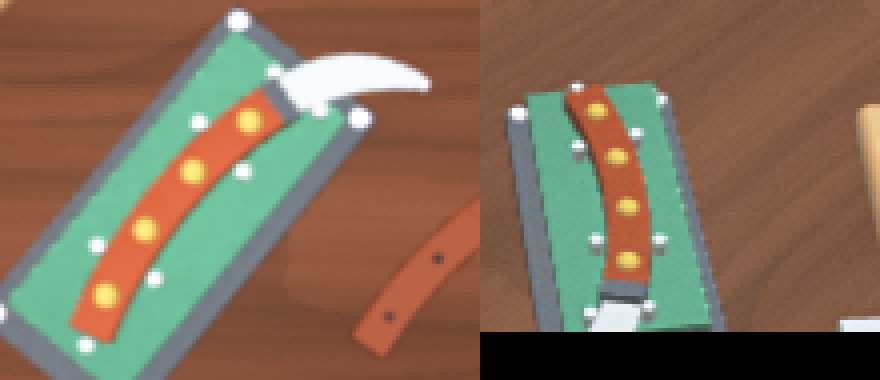

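Both views agree to within 2 mm: four evenly spaced brass heads, with rivet 1 beside the blade at top (272,170) and rivet 4 at the butt at top (236,213). I'll use the average, close the gripper and go above rivet 1.

```bash
cat >> h.py <<'E'
Q=(np.array([[0.5689,0.0154],[0.5396,0.0461],[0.5064,0.0718],[0.4692,0.0924]])+np.array([[0.5681,0.0139],[0.539,0.0448],[0.5058,0.0706],[0.4688,0.0914]]))/2
YAW=-0.66
def down(yaw): return np.pi*np.array([np.cos(yaw/2),np.sin(yaw/2),0])
L=0.173
E
python3 - <<'E'
from h import *
q0=np.array(robot.observe()["joint_pos"])
best=min([(np.abs(np.array(q)-q0).max(),y) for y in(YAW,YAW+np.pi) if (q:=robot.solve_ik([*Q[0],.11+L],down(y))) is not None])
print(best);y=best[1];open("yaw","w").write(str(y))
robot.close_gripper(20)
robot.movep([*Q[0],.11+L],down(y))
o=robot.observe();print(o["time_s"],o["ee_pos"],o["contact_force"],o["width"])
robot.move_straight([*Q[0],.072+L],feed=.1)
for _ in range(3):
    o=robot.observe();print(o["time_s"],o["ee_pos"],o["contact_force"]);robot.hold(.05)
im=[]
for n,r in {"top":(215,145,295,235),"scene":(225,142,305,235)}.items():
    p,_=robot.snapshot(n);im.append(cv2.resize(p[r[1]:r[3],r[0]:r[2]],(400,450)))
cv2.imwrite("pics/a1.png",np.hstack(im))
E
```

```text
(np.float64(0.9854885416858657), 2.481592653589793)
3.7583 [0.56866692 0.01368667 0.28301318] [ 0.36517917 -0.91934996 -0.0324526 ] 0.0010658011475738983
4.2917 [0.56852958 0.01477587 0.24480228] [0.18279656 0.07640939 0.91084518]
4.3417 [0.56866243 0.01478771 0.24522822] [-0.47406611  0.41803957 -0.38603552]
4.3917 [0.56869852 0.01477872 0.24543438] [ 0.54415894 -0.10789448  0.02687799]
```

View pics/a1.png

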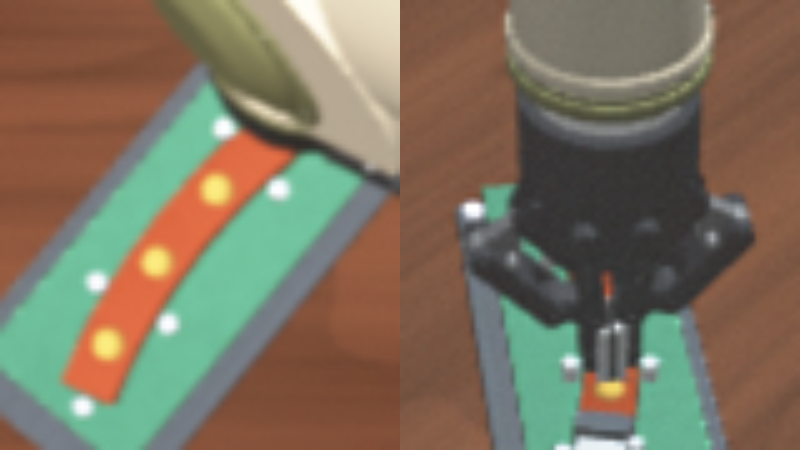

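The closed fingertips sit just above rivet 1 (right half, rivet at about (610,388)), touching nothing. The force noise is about 0.5 N. Next is a guarded descent onto rivet 1.

```bash
cat >> h.py <<'E'
def fz(n=4,dt=.02):
    v=[]
    for _ in range(n): robot.hold(dt);v.append(robot.observe()["contact_force"][2])
    return np.mean(v)
def touch(i):
    robot.hold(.15);b=fz();z=.066;log=[]
    robot.move_straight([*Q[i],z+L],feed=.05)
    while z>.052:
        f=fz()-b;log.append((round(z*1e3,1),round(f,2)))
        if f>2.0: break
        z-=.001;robot.move_straight([*Q[i],z+L],feed=.03)
    else: f=0
    robot.hold(.3);o=robot.observe()
    print(i+1,"base",b.round(2),log[-4:],"hold",fz()-b,"ee",o["ee_pos"].round(4) if hasattr(o["ee_pos"],"round") else o["ee_pos"],"t",o["time_s"])
    robot.move_straight([*Q[i],.075+L],feed=.1)
    return f>0
E
python3 -c "
from h import *
print(touch(0));print(robot.observe()['time_s'],fz())"
```

```text
1 base -0.14 [(62.0, np.float64(0.17)), (61.0, np.float64(0.33)), (60.0, np.float64(1.7)), (59.0, np.float64(2.55))] hold 3.0748808768153983 ee [0.5686 0.0147 0.232 ] t 7.6083
True
7.9833 0.002859671994741686
```

Clean contact at 60 mm height with about 3 N. On to the remaining three.

```bash
python3 - <<'E'
from h import *
for i in(1,2,3):
    robot.move_straight([*Q[i],.075+L],feed=.1)
    if not touch(i): print("no contact");break
else:
    robot.move_straight([*Q[3],.25+L],feed=.2)
    robot.movep([.35,-.45,.42],down(float(open("yaw").read())))
robot.hold(.2);im=[]
for n,r in {"top":(160,90,360,300),"scene":(170,110,370,300)}.items():
    p,_=robot.snapshot(n);im.append(cv2.resize(p[r[1]:r[3],r[0]:r[2]],(400,400)))
    uv,a=rivets(p,{"top":(225,155,285,230),"scene":(245,172,285,235)}[n]);print(n,uv.round(1).tolist())
cv2.imwrite("pics/end.png",np.hstack(im));o=robot.observe();print(o["time_s"],o["contact_force"])
E
```

```text
2 base -0.0 [(63.0, np.float64(0.26)), (62.0, np.float64(-0.33)), (61.0, np.float64(0.35)), (60.0, np.float64(2.14))] hold 1.8144351281499993 ee [0.5393 0.0455 0.2331] t 11.4417
3 base -0.12 [(63.0, np.float64(-0.12)), (62.0, np.float64(0.39)), (61.0, np.float64(-0.03)), (60.0, np.float64(2.2))] hold 2.224061778283269 ee [0.5061 0.0712 0.233 ] t 15.1917
4 base 0.14 [(62.0, np.float64(0.04)), (61.0, np.float64(-0.4)), (60.0, np.float64(1.74)), (59.0, np.float64(2.77))] hold 2.8066578022343576 ee [0.469  0.0919 0.232 ] t 19.2667
top [[271.8, 169.7], [257.9, 182.5], [245.9, 196.9], [236.2, 213.4]]
scene [[258.6, 184.5], [263.8, 195.8], [266.5, 208.4], [266.5, 221.8]]
22.9667 [-0.35383851 -0.13888588  0.29631066]
```

View pics/end.png

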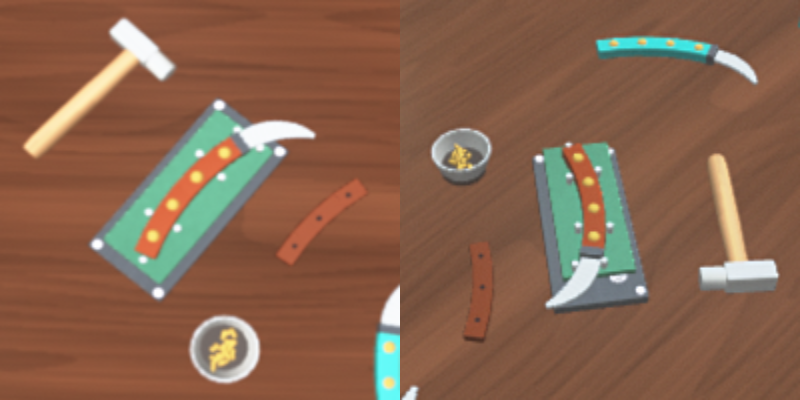

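The knife, hammer, bowl and spare half are where they were (rivet pixels unchanged to 0.1), and the arm is clear of everything.

```bash
python3 -c "
from station import robot
print(robot.hand_in())"
```

```text
the job is handed in; nothing more can be done
None
```

I touched all four rivets lightly in order from blade to butt at about 2–3 N each; the knife and the other objects did not move, the arm finished clear, and I handed the job in at about 23 s.

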